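# Couple the work-lamp head to its ball stand and latch it

### The job

Set up the yellow work lamp for the painting: pick up the lamp head, lower its socket onto the steel ball of the stand that has a ball (not the stand with the square stud) until it sits all the way down, and then press the red latch lever fully down. Lower it rather than drop it, and leave the lamp coupled and upright with the gripper clear.

Things in the scene. Friction and masses are not known exactly. Their poses are not given: they have to be found in the camera images.
- lamp: Loose work-lamp head, 0.4 kg, upright: round light-grey metal socket cup, mouth down, 58 mm high, 64 mm across at the flared mouth, 50 mm above; yellow LED panel (90 mm along y, 13 to 59 mm high) 45 to 60 mm from the axis on its +x side; red lever on its -x side. Origin: on the cup's axis in the plane of the mouth; z up. Any final yaw is fine. Seated, the mouth rests on the stand's flange.
- lamp_grip (a point): Where to put the TCP to grasp from above, fingers closing along the lamp's y: on the cup's axis, 40 mm above the mouth, midway between two flat black cheeks (faces at y = +27 and -27 mm, 28 mm long in x, 22 to 56 mm above the mouth).
- lamp_socket (a point): Point in the cup's cavity, on its axis, 22 mm above the mouth: coincides with the ball's centre when seated. The cavity is 40 mm wide, flared to 54 mm at the mouth, 46 mm deep; it guides itself onto the 36 mm ball from up to 8 mm off centre.
- lamp_lever (a joint): Angle of the red latch lever: 0 = raised (points away from the panel, 40 degrees above level), 0.70 rad = fully down (level, its stop). Pivot along the lamp's y through x = -33, z = 32 mm of the lamp. Stays where it is left; about 2 N on its pad moves it. When down, a steel tongue reaches under the ball, so keep it raised while the socket goes on.
- lever_pad (a point): Middle of the ribbed pad on top of the red lever, where to press down: 40 mm from the pivot; lever 22 mm wide, reaching 10 mm further out. Raised it lies 62 mm from the cup's axis, 60 mm above the mouth; fully down 73 mm from the axis, 35 mm above the mouth.
- ball_stand: Blue stand with a bright steel ball, fixed to the table: foot 100 mm across, dark round flange (72 mm across, its top 45 mm above the table), on it a 14 mm neck and a ball 36 mm in diameter whose top is 85 mm above the table. Origin: centre of the foot's underside.
- ball_center (a point): Centre of the steel ball, 67 mm above the table and 22 mm above the flange.
- stud_stand: The wrong stand: the same blue foot and flange but a square steel stud (20 mm, top 86 mm above the table) instead of the ball. Fixed. Leave it alone. Origin: centre of the foot's underside.
There are look-alikes about, which are no part of the job. Leave any green or orange look-alike of the ball_stand alone.

How it is judged:
On the way, in this order (a step that is already met when the one before it is completed fails the run):
1. the lamp's socket is seated on the ball, with the lever still raised (distance between lamp_socket and ball_center below 0.012 m and angle between lamp's own z axis and vertical below 0.2 rad and value of joint lamp_lever below 0.35 rad), for 0.2 s.
2. the lever is pressed down while the lamp stays seated (distance between lamp_socket and ball_center below 0.012 m and value of joint lamp_lever above 0.58 rad), for 0.2 s.
At the end, for the whole second after the job is handed in: The lamp is at rest on the ball stand: its socket point within 12 mm of the ball's centre, tilted less than 0.2 rad (11 degrees), the lever at 0.58 rad or more (of 0.70), nothing holding it (all of step 2 and angle between lamp's own z axis and vertical below 0.2 rad and linear speed of lamp below 0.03 m/s and contact force between lamp and ball_stand above 0.5 N); the robot touches nothing.
It fails at once if the lamp is dropped (falls faster than 0.5 m/s with no finger on it) (linear speed of lamp above 0.5 m/s and contact force between lamp and the fingers below 0.1 N).
It fails at once if the lamp is pushed against the stand with the square stud (over 3 N) (contact force between lamp and stud_stand above 3 N).
It also fails if it takes over 46 s, if anything falls off the work surface, if the arm or the gripper's body presses on something with over 40 N, if the wrist force passes 120 N, or if a joint passes its speed limit or range.

### The arm

A 6-joint arm with a two-finger parallel gripper is mounted at the origin on a cart in front of the work surface, level with it; the furniture and walls round the work are solid. World frame = base frame: x ahead of the robot, y to its left, z up, the work surface at z = 0. Lengths are in m, angles in rad, forces in N, time in s.
With the tool pointing down it reaches from about 0.425 to 0.95 m from the base axis. Payload 3.5 kg.
Tool frame: the origin (TCP) lies between the finger pads, 19 mm behind the fingertips; this is the grasp point; z points along the fingers, y is the line along which they close (so a half turn about z gives the same grasp; the last joint's range is limited). The gripper opens to 85 mm and grips with 20 to 120 N. Pads are 22 mm wide; open, the fingers measure 114 mm over their backs; the gripper's body (76 mm by 85 mm) begins 54 mm behind the grasp point. The pads swing forward as they close: fully open they stand 13 mm farther back than shut.
Start: joints at [-1.258, 0.286, 1.577, -0, 1.279, -0.15], TCP at [0.301, -0.604, 0.25] pointing down, gripper open.
Joint ranges: [-2.77, 2.77], [-0.9, 2.22], [0.21, 2.48], [-1.53, 4.67], [0.24, 2.81], [-2.84, 2.84]. Speed limits (rad/s): [2.79, 2.79, 3.14, 3.14, 3.14, 3.14].

### API

Orientations are given as a unit quaternion [x, y, z, w].
In Python, from plant import ctrl gives the robot as it stands.
- The arm moves only by the tool send_rows, never from a script. Its argument "series" is a list that holds one entry, the list of rows, each a list of 7 numbers: the shift along the tool's x, y, z in cm, then the turn, a rotation vector about the tool's x, y, z in rad, then the opening, from -1 (shut) to 1 (fully open). In form: [[[x, y, z, rx, ry, rz, jaw], ...]]. A call has 1 to 10 rows; each row shifts and turns the commanded pose from where the row before left it, along the tool's axes as they then stand; what a row does not reach is not made up. A row lasts 1/8 s, in which the tool goes at most 62.5 mm and 10.7 degrees, less where a joint would pass 70% of its speed; a pose out of reach is approached as far as the arm can. A call is refused whole if a number of a shift passes 6.25 or a number of a turn 0.188, either way. A call with a gripper value outside its range is refused whole. The fingers move at their own pace and stop on an object; "force" is the grip in N (left out, the last holds). Time passes only in rows, so rows that do not move let the fingers close. It gives the time, the measured TCP pose, the force, the opening and the grip force at its end, in the units of the state.
- ctrl.get_state(): the state, without advancing time (a new reading comes with each control period).
- ctrl.read_camera(name): name is "scene" or "top" or "wrist"; returns a dict with "img" (400x640x3 uint8, red, green, blue), "fx", "fy", "cx", "cy" (pixels), "k1" (the pictures are not rectified: a ray, as slopes to the right and down, at radius r is drawn at 1 + k1 r^2 times it, then the intrinsics apply), "R" (3x3) and "t" (3): a world point X has camera coordinates R X + t; the wrist camera has in their place "hand_eye" (4x4, takes a point from camera to tool coordinates, whose origin is the TCP and whose axes are the flange's). Camera axes: x right, y down, z forward; pixel columns grow to the right and rows downward; lengths in m; the calibration is good to about 2 mm. A picture is of the moment at which its call begins: read the wrist's pose just before it. There is no depth.
- ctrl.sign_off(): hands the job in; it is judged then, once.
The state is a dict: "time": time; "qpos": joint angles; "dq": joint speeds; "joint_efforts": joint torques, N m; "eef_pos": TCP position; "tcp_rot": TCP orientation; "contact_force": force on the tool from outside, world axes, zero at the start; "wrist_torque": the same for the moment, N m; "opening": opening from 0.0 (shut) to 1.0 (fully open); "finger_force": force on a finger pad.
Only numpy, scipy, OpenCV 4.12 (cv2) and the standard library are available. Lean on these libraries where they do the work, as an engineer would, in place of code of your own. Each camera call takes 0.05 s, during which the arm holds its last target. There are 200 camera calls.

## Working session

There is one attempt and no reset: what is moved stays moved. The work goes in short steps, Python scripts to look and compute and a tool call to move; the robot and the scene stay as the last step left them, time stands still between calls to the robot, and variables do not carry over. Pictures are saved under pics/ and viewed, at most 10 in all, crops included, and the job is handed in when it is done.

Besides the shell and the picture viewer there is one more tool, called after "Call:" as name(argument=value, ...) on one line, values as JSON. send_rows: Moves the arm, as the interface text tells. Its arguments: {"type":"object","properties":{"series":{"type":"array"},"force":{"type":"number"}},"required":["series"]}

```bash
mkdir -p pics; cat > h.py <<'E'
import sys; sys.path.insert(0,'.')
import numpy as np, cv2, pickle
from plant import ctrl
from scipy.spatial.transform import Rotation as Ro
def cap(n,f):
    s=ctrl.get_state(); c=ctrl.read_camera(n)
    if 'hand_eye' in c:
        T=np.eye(4); T[:3,:3]=Ro.from_quat(s['tcp_rot']).as_matrix(); T[:3,3]=s['eef_pos']
        W=T@np.array(c['hand_eye']); c['R']=W[:3,:3].T; c['t']=-W[:3,:3].T@W[:3,3]
    pickle.dump(c,open(f'pics/{f}.pkl','wb')); cv2.imwrite(f'pics/{f}.png',c['img'][:,:,::-1]); return c
def load(f): return pickle.load(open(f'pics/{f}.pkl','rb'))
def ray(c,u,v):
    K=np.array([[c['fx'],0,c['cx']],[0,c['fy'],c['cy']],[0,0,1]],float)
    p=cv2.undistortPoints(np.array([[[u,v]]],float),K,np.array([c['k1'],0,0,0],float))[0,0]
    R=np.array(c['R']);d=R.T@np.array([p[0],p[1],1]); return -R.T@np.array(c['t']),d/np.linalg.norm(d)
def atz(c,u,v,z):
    o,d=ray(c,u,v); return o+d*(z-o[2])/d[2]
def tri(*a):
    A=np.zeros((3,3));b=np.zeros(3);L=[ray(*x) for x in a]
    for o,d in L:
        P=np.eye(3)-np.outer(d,d);A+=P;b+=P@o
    X=np.linalg.solve(A,b); return X,[np.linalg.norm((np.eye(3)-np.outer(d,d))@(X-o)) for o,d in L]
def proj(c,X):
    K=np.array([[c['fx'],0,c['cx']],[0,c['fy'],c['cy']],[0,0,1]],float)
    R=np.array(c['R'],float)
    return cv2.projectPoints(np.array(X,float).reshape(-1,1,3),cv2.Rodrigues(R)[0],np.array(c['t'],float),K,np.array([c['k1'],0,0,0.]))[0].reshape(-1,2)
def crop(f,g,u0,v0,u1,v1,k):
    im=load(f)['img'][v0:v1,u0:u1,::-1]; return cv2.resize(im,None,fx=k,fy=k,interpolation=cv2.INTER_CUBIC)
E
python3 - <<'E'
from h import *
a=cap('scene','s0');b=cap('top','t0');cap('wrist','w0')
print(ctrl.get_state())
for c in(a,b): print(c['fx'],c['k1'],-np.array(c['R']).T@c['t'])
E
```

```text
{'time': 0.15, 'qpos': array([-1.25798229e+00,  2.86999494e-01,  1.57786677e+00,  3.25034737e-05,
        1.27860826e+00, -1.50001358e-01]), 'dq': array([-0.00077451, -0.00396239, -0.00319185, -0.00078642,  0.00022624,
        0.00020259]), 'joint_efforts': array([ 1.52988478e-04, -4.06605506e+01, -2.93139660e+01, -1.53596206e-04,
        3.99335651e-03, -1.11084987e-05]), 'eef_pos': array([ 0.30124692, -0.60350378,  0.24892591]), 'tcp_rot': array([ 9.73345154e-01,  2.29343250e-01, -6.10066574e-05, -9.39085878e-04]), 'contact_force': array([ 0.05508892, -0.5503157 , -0.01024849]), 'wrist_torque': array([0.04228257, 0.03764193, 0.03383203]), 'finger_force': 0.0, 'opening': 1.0029545133868376}
468.95600377536283 -0.01979941616129962 [-0.4017403   0.38180622  1.05609807]
497.5386010496358 -0.15486035144171034 [ 0.24190871 -0.09821181  1.64389717]
```

View pics/s0.png

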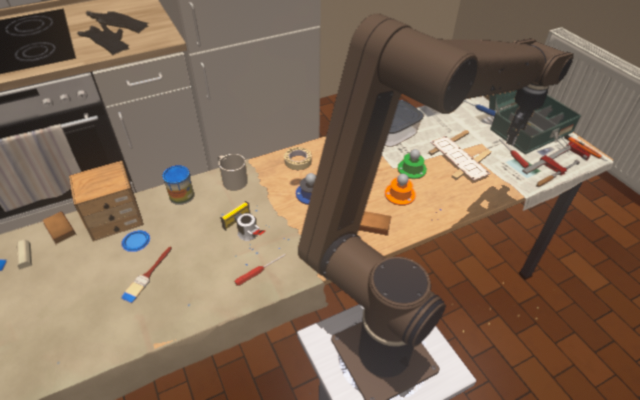

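View pics/t0.png

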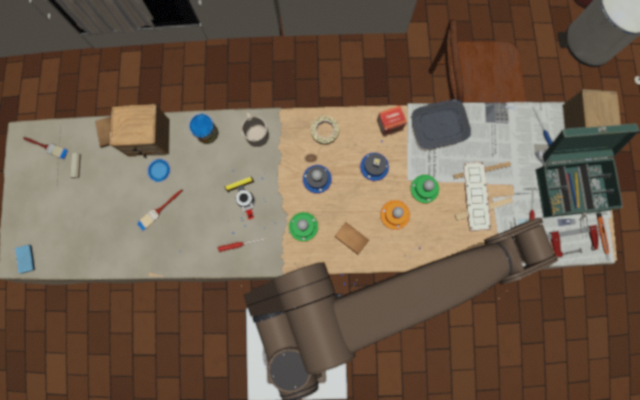

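The lamp is at top (245,198) and scene (246,225). Candidate stands in the top view are blue (317,178), blue (375,166), green (303,226), green (425,188) and orange (396,213). Only the two blue ones qualify, so I'll enlarge to tell the ball from the square stud.

```bash
python3 - <<'E'
from h import *
a=crop('t0','',215,145,405,245,4); b=crop('s0','',205,165,325,245,3)
im=np.zeros((600,800,3),np.uint8); im[:325,:760]=crop('t0','',215,145,405,226,4)[:325].copy() if 0 else cv2.resize(a,(760,400))[:325]
im[330:600,:][:240,:360]=b
im[330:570,380:780]=crop('t0','',225,165,265,189+0,10)[:240,:400]
cv2.imwrite('pics/c1.png',im)
E
```

```text
(no output)
```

View pics/c1.png

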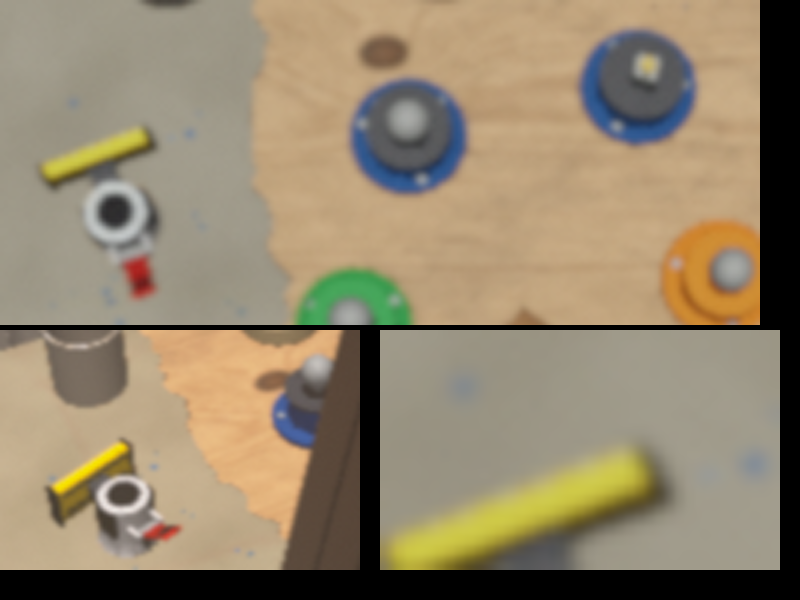

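The crop settles it. The left blue stand at top (317,174.5) carries a round ball, and the right one at (375,162) carries a square stud, so left is the target. The cup rim is at top (243.8,197.8) and scene (246,219.7). The ball is at scene (310.5,178).

```bash
python3 - <<'E'
from h import *
s=load('s0');t=load('t0')
f=lambda U,V,u0,v0,k:((U+.5)/k-.5+u0,(V+.5)/k-.5+v0)
print('cup top',tri((s,*f(124,164,205,165,3)),(t,*f(115,211,215,145,4))))
print('ball',tri((s,*f(318,38,205,165,3)),(t,*f(408,119,215,145,4))))
print('cup z58',atz(t,*f(115,211,215,145,4),.058),'ball z67',atz(t,*f(408,119,215,145,4),.067))
A=atz(t,*f(45,172,215,145,4),.058);B=atz(t,*f(150,138,215,145,4),.058);print('panel',A,B,np.linalg.norm(A-B))
P=atz(t,*f(140,280,215,145,4),.06);print('lever',P)
R=Ro.from_quat(ctrl.get_state()['tcp_rot']).as_matrix();print(R)
E
```

```text
cup top (array([0.50534671, 0.15445429, 0.05729905]), [np.float64(0.0009963995327739593), np.float64(0.0009963995327739326)])
ball (array([ 0.57137648, -0.08531276,  0.07017903]), [np.float64(0.0006792115067622734), np.float64(0.0006792115067622835)])
cup z58 [0.5057172  0.15523854 0.058     ] ball z67 [ 0.57241551 -0.08471196  0.067     ]
panel [0.53972648 0.21278828 0.058     ] [0.56519651 0.12622456 0.058     ] 0.0902330360716002
lever [0.44843358 0.13490688 0.06      ]
[[ 8.94803340e-01  4.46460168e-01 -5.49507084e-04]
 [ 4.46460397e-01 -8.94801583e-01  1.80012645e-03]
 [ 3.11984947e-04 -1.85609231e-03 -9.99998229e-01]]
```

Call:
send_rows(series=[[[4.6,-4.0,0.35,0,0,0,1],[4.6,-4.0,0.35,0,0,0,1],[4.6,-4.0,0.35,0,0,0,1],[4.6,-4.0,0.35,0,0,0,1],[4.6,-4.0,0.35,0,0,0,1],[4.6,-4.0,0.35,0,0,0,1],[4.6,-4.0,0.35,0,0,0,1],[2.84,-4.4,0.35,0,0,0,1],[2.84,-4.4,0.35,0,0,0,1],[2.84,-4.4,0.35,0,0,0,1]]])

```text
time: 1.4
eef_pos: [0.4816, -0.0517, 0.2148]
tcp_rot: [0.973, 0.229, 0.0, -0.0]
contact_force: [0.4, -1.3, -0.2]
opening: 1.001
finger_force: 0.0
```

Call:
send_rows(series=[[[2.84,-4.4,0.35,0,0,0,1],[2.84,-4.4,0.35,0,0,0,1],[2.84,-4.4,0.35,0,0,0,1],[2.84,-4.3,0.35,0,0,0,1],[0,0,0,0,0,0.166,1],[0,0,0,0,0,0,1]]])

```text
time: 2.15
eef_pos: [0.5049, 0.1544, 0.2006]
tcp_rot: [0.989, 0.149, -0.0, 0.0]
contact_force: [0.5, 0.2, -0.6]
opening: 1.002
finger_force: 0.0
```

```bash
python3 - <<'E'
from h import *
s=ctrl.get_state();w=cap('wrist','w1');print(s['time'],s['eef_pos'],s['qpos'],Ro.from_quat(s['tcp_rot']).as_matrix())
print(proj(w,[[.5055,.1548,.058],[.5055,.1548,.0]]))
E
```

```text
2.15 [0.50493128 0.15440641 0.20057417] [ 1.04537026e-01  9.20269206e-03  1.98131111e+00 -1.15971275e-04
  1.15196732e+00  1.37536103e+00] [[ 9.55330326e-01  2.95538843e-01 -8.72561157e-04]
 [ 2.95538784e-01 -9.55330722e-01 -1.98077606e-04]
 [-8.92124106e-04 -6.86461197e-05 -9.99999600e-01]]
[[318.10740698 194.94904244]
 [318.256598   179.97756419]]
```

View pics/w1.png

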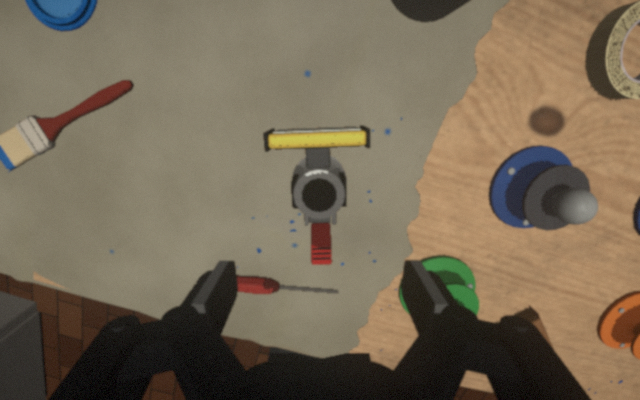

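The wrist view shows the cup rim at (319.5,195), the panel spanning (266,140) to (369,136), and the ball at (576,206).

```bash
python3 - <<'E'
from h import *
s=load('s0');t=load('t0');w=load('w1')
f=lambda U,V,u0,v0,k:((U+.5)/k-.5+u0,(V+.5)/k-.5+v0)
print('cup',tri((s,*f(124,164,205,165,3)),(t,*f(115,211,215,145,4)),(w,319.5,195)))
print('ball',tri((s,*f(318,38,205,165,3)),(t,*f(408,119,215,145,4)),(w,576,206)))
A=atz(w,267,132,.058);B=atz(w,368.5,128.5,.058);d=B-A;print(A,B,np.linalg.norm(d),np.degrees(np.arctan2(d[0],-d[1])))
C=atz(w,319.5,195,.058);L=atz(w,321,252,.06);print(C,L,np.degrees(np.arctan2(*(C-L)[1::-1])))
E
```

```text
cup (array([0.50549085, 0.15410762, 0.05719044]), [np.float64(0.0007599808613856904), np.float64(0.001285995810973005), np.float64(0.0006778156958555756)])
ball (array([ 0.5717883 , -0.08534348,  0.06935463]), [np.float64(0.0008561819990233624), np.float64(0.0006249664362541896), np.float64(0.0003014124080564982)])
[0.54830193 0.21575741 0.058     ] [0.57794288 0.13014239 0.058     ] 0.09060087151350198 19.096468227634016
[0.50584379 0.15351414 0.058     ] [0.44899611 0.13433362 0.06      ] 18.6444909088998
```

Call:
send_rows(series=[[[0,0,4,0,0,-0.03,1],[0,0,4,0,0,0,1],[0,0,3.5,0,0,0,1],[0,0,2.5,0,0,0,1],[0,0,1.6,0,0,0,1],[0,0,0.4,0,0,0,1],[0,0,0,0,0,0,0.3],[0,0,0,0,0,0,-0.2],[0,0,0,0,0,0,-1],[0,0,0,0,0,0,-1]]], force=50)

```text
time: 3.45
eef_pos: [0.5065, 0.1541, 0.0425]
tcp_rot: [0.987, 0.163, 0.001, 0.0]
contact_force: [-0.9, 0.4, 5.9]
opening: 0.622
finger_force: 54.7
```

Call:
send_rows(series=[[[0,0,0,0,0,0,-1],[0,0,0,0,0,0,-1],[0,0,0,0,0,0,-1]]])

```text
time: 3.82
eef_pos: [0.5065, 0.154, 0.0425]
tcp_rot: [0.987, 0.163, 0.001, 0.0]
contact_force: [-0.8, 0.5, 6.1]
opening: 0.625
finger_force: 54.8
```

Call:
send_rows(series=[[[0,0,-1,0,0,0,-1],[0,0,-3,0,0,0,-1],[0,0,-4,0,0,0,-1],[0,0,-4,0,0,0,-1],[0,0,-1.5,0,0,0,-1],[0,0,0,0,0,0,-1]]])

```text
time: 4.58
eef_pos: [0.5052, 0.1538, 0.176]
tcp_rot: [0.987, 0.163, 0.0, 0.0]
contact_force: [-0.1, 0.0, -4.0]
opening: 0.623
finger_force: 54.0
```

Call:
send_rows(series=[[[-0.2,2,0,0,0,0,-1],[-0.2,4,0,0,0,0,-1],[-0.3,5,0,0,0,0,-1],[-0.3,5,0,0,0,0,-1],[-0.3,4.76,0,0,0,0,-1],[-0.25,3,0,0,0,0,-1],[0,1,0,0,0,0,-1],[0,0,0,0,0,0,-1],[0,0,0,0,0,0,-1]]])

```text
time: 5.7
eef_pos: [0.5694, -0.0844, 0.175]
tcp_rot: [0.987, 0.163, -0.001, -0.001]
contact_force: [-0.1, -0.2, -4.5]
opening: 0.622
finger_force: 54.0
```

```bash
python3 - <<'E'
from h import *
s=ctrl.get_state();cap('scene','s2');cap('top','t2');w=cap('wrist','w2');print(s['time'],s['eef_pos'],s['qpos'],Ro.from_quat(s['tcp_rot']).as_matrix(),s['contact_force'],s['opening'])
print(proj(w,[.572,-.0853,.067]))
im=np.zeros((600,800,3),np.uint8); im[:400,:640]=w['img'][:,:,::-1]; 
for k,n in enumerate(('s2','t2')):
    c=load(n); p=proj(c,[s['eef_pos']])[0].astype(int);print(n,p)
    im[400:600,k*400:k*400+400]=cv2.resize(c['img'][p[1]-25:p[1]+25,p[0]-50:p[0]+50,::-1],(400,200),interpolation=2)
cv2.imwrite('pics/c2.png',im)
E
```

```text
5.7 [ 0.56943061 -0.08435983  0.17499042] [-3.23446512e-01  1.44167245e-01  1.88761269e+00  4.85014760e-04
  1.11200558e+00  9.19249929e-01] [[ 0.94672427  0.32203943 -0.0019409 ]
 [ 0.32204188 -0.94672477  0.00110927]
 [-0.00148027 -0.00167522 -0.9999975 ]] [-0.09612876 -0.24959186 -4.53195883] 0.6220930805635275
[[320.15734114 205.48747134]]
s2 [310 151]
t2 [316 168]
```

View pics/c2.png

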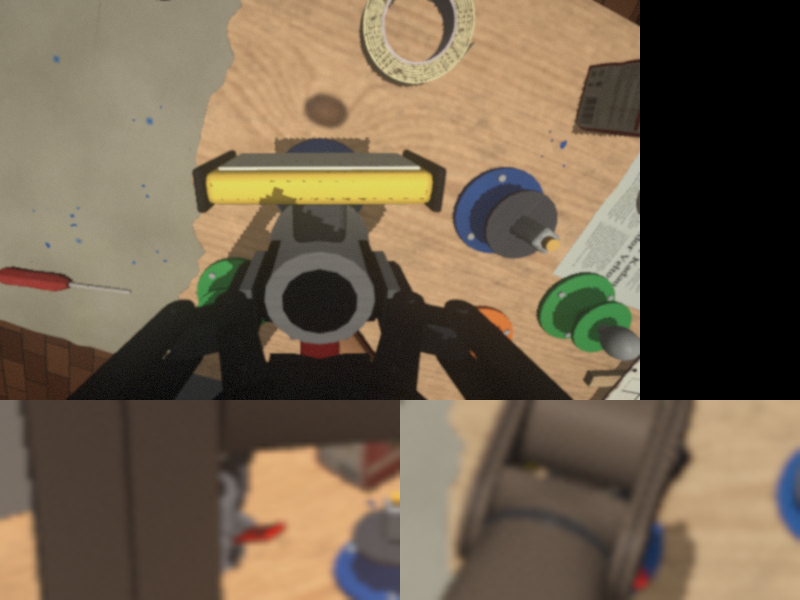

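The lamp is held upright with its lever raised. The cup rim centre is at (319.5,290) in the wrist view, and the stand's foot shows symmetrically behind the panel. I'll compute the lamp axis relative to the TCP.

```bash
python3 - <<'E'
from h import *
w=load('w2');s=ctrl.get_state();p=s['eef_pos'];R=Ro.from_quat(s['tcp_rot']).as_matrix()
for dz in(.0155,.018):
    C=atz(w,319.5,290,p[2]+dz);print('axis',C,R.T@(C-p))
    A=atz(w,208,172,p[2]+dz);B=atz(w,432,172,p[2]+dz);print(np.linalg.norm(A-B), R.T@((A+B)/2-p))
C=atz(w,319.5,290,p[2]+.0155)
print('shift cm tool',100*R.T@(np.array([.5718,-.0853,C[2]])-C))
print(s['time'])
E
```

```text
axis [ 0.57580998 -0.08329349  0.19141153] [ 0.00599666  0.00070625 -0.01550135]
0.08510100976715941 [ 0.05857739  0.00089712 -0.01551118]
axis [ 0.57749148 -0.08271819  0.19391153] [ 0.00777338  0.00070295 -0.01800167]
0.08313038868984735 [ 0.05913654  0.0008894  -0.01801128]
shift cm tool [-4.44275949e-01  6.06588677e-02  6.28249240e-05]
5.85
```

Call:
send_rows(series=[[[0,0.15,1.5,0,0,0,-1],[0,0,1.5,0,0,0,-1],[0,0,1,0,0,0,-1],[0,0,0.8,0,0,0,-1],[0,0,0.6,0,0,0,-1],[0,0,0.5,0,0,0,-1],[0,0,0.5,0,0,0,-1],[0,0,0.4,0,0,0,-1]]])

```text
time: 6.85
eef_pos: [0.5707, -0.0871, 0.1079]
tcp_rot: [0.987, 0.163, 0.0, 0.0]
contact_force: [0.4, -0.2, -4.0]
opening: 0.622
finger_force: 54.1
```

Call:
send_rows(series=[[[0,0,0.4,0,0,0,-1],[0,0,0.4,0,0,0,-1],[0,0,0.4,0,0,0,-1],[0,0,0.3,0,0,0,-1],[0,0,0.2,0,0,0,-1],[0,0,0,0,0,0,-1]]])

```text
time: 7.6
eef_pos: [0.5712, -0.0862, 0.0912]
tcp_rot: [0.987, 0.162, 0.001, -0.001]
contact_force: [1.8, 4.2, -2.9]
opening: 0.623
finger_force: 54.3
```

Call:
send_rows(series=[[[0,-0.1,0.2,0,0,0,-1],[0,0,0.15,0,0,0,-1],[0,0,0.1,0,0,0,-1],[0,0,0,0,0,0,-1]]])

```text
time: 8.1
eef_pos: [0.571, -0.0858, 0.0876]
tcp_rot: [0.987, 0.163, 0.001, -0.0]
contact_force: [0.2, 6.8, 2.6]
opening: 0.628
finger_force: 54.9
```

Call:
send_rows(series=[[[0,-0.12,0.1,0,0,0,-1],[0,0,0,0,0,0,-1],[0,0,0,0,0,0,0.3],[0,0,0,0,0,0,0.5],[0,0,0,0,0,0,0.8],[0,0,0,0,0,0,1],[0,0,0,0,0,0,1]]])

```text
time: 8.98
eef_pos: [0.5698, -0.0851, 0.0854]
tcp_rot: [0.987, 0.163, -0.0, 0.0]
contact_force: [0.4, -0.3, 0.6]
opening: 1.0
finger_force: 0.0
```

Call:
send_rows(series=[[[0,0,0,0,0,0,1],[0,0,-1.5,0,0,0,1],[0,0,-3,0,0,0,1],[0,0,-4,0,0,0,1],[0,0,-3,0,0,0,1],[0,0,0,0,0,0,1]]])

```text
time: 9.72
eef_pos: [0.5719, -0.0856, 0.2051]
tcp_rot: [0.987, 0.163, 0.004, 0.002]
contact_force: [0.1, 0.4, -0.2]
opening: 1.001
finger_force: 0.0
```

```bash
python3 - <<'E'
from h import *
s=ctrl.get_state();w=cap('wrist','w3');print(s['time'],s['eef_pos'],s['contact_force'],s['opening'])
x=np.array([.946,.324,0]);c=np.array([.5718,-.0853,.045])
print(proj(w,[c+[0,0,.058],c-x*.062+[0,0,.06],c-x*.073+[0,0,.035],c+x*.0525+[0,0,.059]]))
E
```

```text
9.725 [ 0.57194251 -0.08563802  0.20514951] [ 0.13945634  0.39670324 -0.20631895] 1.000752497033408
[[317.14388941 211.06033067]
 [317.53559333 277.42445465]
 [317.58490749 272.99449373]
 [316.76560772 147.08535705]]
```

View pics/w3.png

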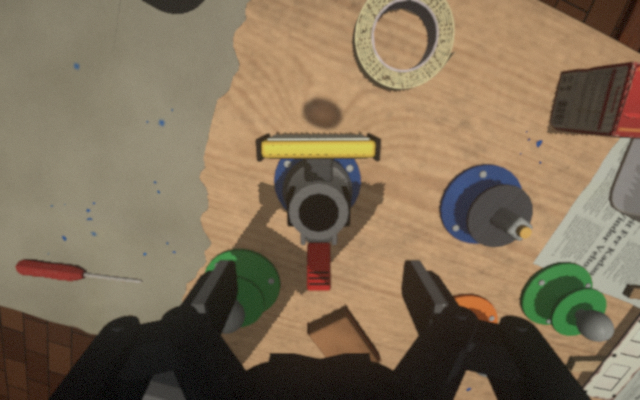

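The lamp is seated. The rim at (318.5,211), panel at (318,148) and raised lever pad at about (318,277) all match the projections for the seated pose. Next I check clearance to the green stand and shut the fingers over the lever.

```bash
python3 - <<'E'
from h import *
t=load('t0');w=load('w3')
G=tri((t,303,222),(w,229,317))[0];x=np.array([.946,.324,0]);c=np.array([.5718,-.0853,.045])
P=c-.072*x;print(G,P,(G-P)@x,(G-P)@np.array([.324,-.946,0]))
E
```

```text
[ 0.41797221 -0.03744515  0.07495457] [ 0.503688 -0.108628  0.045   ] -0.05802389964355482 -0.0951108903134114
```

Call:
send_rows(series=[[[-2,0,0,0,0,0,0],[-3,0,0,0,0,0,-1],[-2.2,0,0,0,0,0,-1],[0,0,0,0,0,0,-1],[0,0,0,0,0,0,-1],[0,0,0,0,0,0,-1]]])

```text
time: 10.52
eef_pos: [0.5022, -0.1079, 0.2002]
tcp_rot: [0.987, 0.163, -0.0, -0.0]
contact_force: [-0.2, 0.9, -0.9]
opening: 0.001
finger_force: 0.0
```

Call:
send_rows(series=[[[0,0,2.5,0,0,0,-1],[0,0,2.2,0,0,0,-1],[0,0,1.3,0,0,0,-1],[0,0,0.6,0,0,0,-1],[0,0,0.6,0,0,0,-1],[0,0,0.6,0,0,0,-1],[0,0,0.6,0,0,0,-1],[0,0,0.6,0,0,0,-1],[0,0,0.4,0,0,0,-1],[0,0,0,0,0,0,-1]]])

```text
time: 11.78
eef_pos: [0.5017, -0.108, 0.106]
tcp_rot: [0.987, 0.163, 0.0, -0.0]
contact_force: [-0.1, -0.5, 0.0]
opening: -0.001
finger_force: 0.0
```

Call:
send_rows(series=[[[0,0,0.3,0,0,0,-1],[0,0,0.2,0,0,0,-1],[0,0,0.1,0,0,0,-1],[0,0,0,0,0,0,-1]]])

```text
time: 12.28
eef_pos: [0.5017, -0.1081, 0.1004]
tcp_rot: [0.987, 0.163, 0.0, -0.0]
contact_force: [0.1, 0.0, 0.0]
opening: 0.0
finger_force: 0.0
```

Call:
send_rows(series=[[[0,0,0.1,0,0,0,-1],[0,0,0.1,0,0,0,-1],[0,0,0.1,0,0,0,-1],[0,0,0,0,0,0,-1]]])

```text
time: 12.78
eef_pos: [0.5017, -0.1084, 0.0983]
tcp_rot: [0.987, 0.163, -0.0, 0.0]
contact_force: [-3.4, -0.4, 5.6]
opening: 0.002
finger_force: 3.0
```

Force rises to 5.6 N at tip height 0.079, which matches the lever's stop at about 0.080. I'll retreat and look.

Call:
send_rows(series=[[[0,0,0.1,0,0,0,-1],[0,0,0,0,0,0,-1],[0,0,-1.5,0,0,0,-1],[0,0,-4,0,0,0,-1],[0,0,-5,0,0,0,-1],[4,0,0,0,0,0,-1],[3.2,0,0,0,0,0,-1],[0,0,0,0,0,0,-1],[0,0,0,0,0,0,-1]]])

```text
time: 13.9
eef_pos: [0.5694, -0.0849, 0.2013]
tcp_rot: [0.987, 0.163, -0.0, -0.0]
contact_force: [-0.1, 0.3, -1.1]
opening: -0.004
finger_force: 0.0
```

```bash
python3 - <<'E'
from h import *
s=ctrl.get_state();w=cap('wrist','w4');cap('scene','s4');print(s['time'],s['eef_pos'],s['contact_force'])
x=np.array([.946,.324,0]);c=np.array([.5718,-.0853,.045])
print(proj(w,[c+[0,0,.058],c-x*.071+[0,0,.064],c-x*.083+[0,0,.035],c+x*.0525+[0,0,.059]]))
S=load('s4');p=proj(S,[c+[0,0,.04]])[0].astype(int);print(p)
im=np.zeros((600,800,3),np.uint8);im[:300,:480]=cv2.resize(w['img'][100:350,120:520,::-1],(480,300))
im[300:600,:400]=cv2.resize(S['img'][p[1]-30:p[1]+30,p[0]-40:p[0]+40,::-1],(400,300),interpolation=2)
im[:,480:800]=cv2.resize(w['img'][170:320,280:360,::-1],(320,600),interpolation=2)
cv2.imwrite('pics/c4.png',im)
E
```

```text
13.9 [ 0.56942511 -0.08488682  0.20133119] [-0.09035826  0.33876562 -1.14965658]
[[319.67038655 209.36362339]
 [319.90108816 288.19728435]
 [319.85577625 280.97049322]
 [319.48265595 144.01424599]]
[310 173]
```

View pics/c4.png

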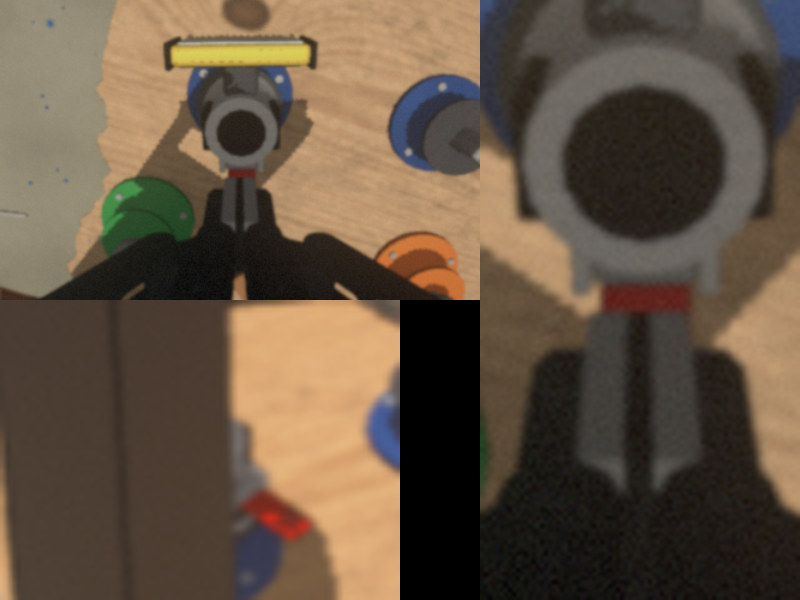

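The lamp is still seated: rim (320,209), panel (320,143). In the scene view the lever's outer end is at about (330,187), which I'll compare with the raised and lowered predictions.

```bash
python3 - <<'E'
from h import *
S=load('s4');x=np.array([.946,.324,0]);y=np.array([-.324,.946,0]);c=np.array([.5718,-.0853,.045])
for a in(0,.35,.58,.7):
    e=.698-a;q=[c-x*(.033+r*np.cos(e))+[0,0,.032+r*np.sin(e)+.003]+y*k for r in(.05,) for k in(.011,-.011)]
    print(a,proj(S,q).round(1).tolist())
E
```

```text
0 [[324.6, 180.0], [329.7, 176.4]]
0.35 [[326.7, 185.1], [331.7, 181.5]]
0.58 [[327.2, 188.2], [332.3, 184.7]]
0.7 [[327.3, 189.7], [332.3, 186.2]]
```

The observed end corners, about (328,190) and (332,187), match 0.70 rad. The lever is fully down and the gripper is clear.

```bash
python3 -c "
from h import *
print(ctrl.sign_off())"
```

```text
the job is handed in; nothing more can be done
None
```

The lamp head is seated upright on the ball stand with its red lever fully down and the gripper clear; I handed the job in at about 14 s and got no verdict back.

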